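Put the setting blocks back in their tray and pick the tray up

ROBOT

A 7-joint arm with a two-finger parallel gripper is mounted at the origin on the work surface. World frame = base frame: x ahead of the robot, y to its left, z up, the work surface at z = 0. Lengths are in m, angles in rad, forces in N, time in s.
With the tool pointing down it reaches from about 0.4 to 0.875 m from the base axis. Payload 19.3 kg.
Tool frame: the origin (TCP) lies on the centre line of the jaws, within the pads' length; the fingertips stand 14 mm ahead of it and the grasp point (between the pads) lies 5 mm behind it; z points along the fingers, y is the line along which they close (so a half turn about z gives the same grasp; the last joint's range is limited). The gripper opens to 85 mm and grips with 20 to 120 N. Pads are 22 mm wide; open, the fingers measure 114 mm over their backs; the gripper's body (76 mm by 85 mm) begins 54 mm behind the grasp point. The pads swing forward as they close: fully open they stand 13 mm farther back than shut.
Start: joints at [-1.348, 0.521, -0.036, 1.599, 0.021, 1.021, -0.113], TCP at [0.18, 0.598, 0.245] pointing down, gripper open.
Joint ranges: [-2.91, 2.91], [-0.3, 2.13], [-1.5, 1.42], [0.17, 2.43], [-1.26, 4.41], [0.16, 1.93], [-2.52, 2.52]. Speed limits (rad/s): [1.89, 1.89, 2.39, 2.39, 3.01, 3.01, 3.01].

INTERFACE

Orientations are given as [roll, pitch, yaw] about the fixed x, y, z axes, in that order (R = Rz(yaw) Ry(pitch) Rx(roll)).
In Python, from workcell import bot, grab_frame, regions_of gives the robot as it stands. The module is installed in compiled form; this text tells all that it offers.
- The arm moves only by the tool play_rows, never from a script. Its argument "plan" is a list of rows, each a list of 3 entries, a list of its own where there are three numbers: the shift along the tool's x, y, z in units of 2.5 cm (1.0 is 2.5 cm), then the turn, a rotation vector about the tool's x, y, z in units of 0.15 rad (1.0 is 0.15 rad), then the closure, from -1 (fully open) to 1 (shut). In form: [[[tx, ty, tz], [rx, ry, rz], jaw], ...]. A call has 1 to 20 rows; each row shifts and turns the commanded pose from where the row before left it, along the tool's axes as they then stand; what a row does not reach is not made up. A row lasts 1/8 s, in which the tool goes at most 62.5 mm and 10.7 degrees, less where a joint would pass 70% of its speed; a pose out of reach is approached as far as the arm can. A call with a number of a shift or a turn outside -1 to 1 is refused whole. A call with a gripper value outside its range is refused whole. The fingers move at their own pace and stop on an object; "newtons" is the grip in N (left out, the last holds). Time passes only in rows, so rows that do not move let the fingers close. It gives the time, the measured TCP pose, the force, the opening and the grip force at its end, in the units of the state.
- bot.observe(): the state, without advancing time (a new reading comes with each control period).
- grab_frame(name): name is "scene" or "side" or "wrist"; returns a dict with "pixels" (420x560x3 uint8, red, green, blue), "depth" (420x560 float32, m along the optical axis (not along the pixel's ray), 0 where there is no reading), "camera_matrix" (3x3 intrinsics, pixels), "distortion" ([k1, k2, p1, p2, k3] as OpenCV has them; the pictures are not rectified), "R" (3x3) and "t" (3): a world point X has camera coordinates R X + t. Camera axes: x right, y down, z forward; pixel columns grow to the right and rows downward; lengths in m; the calibration is good to about 2 mm. A picture is of the moment at which its call begins.
- bot.job_done(): hands the job in; it is judged then, once.
Trained networks look in the newest picture that a camera, given by its name, has taken for a name from the list of things; names that differ only in an ending like _2 or _b are one class to them, and where a whole thing is asked for, a point or a joint stands for the part that bears it (a point fixed in the world has none). Each returns a list of dicts, best first, with "p" (0 to 1); they miss things now and then, are a little off and sometimes report something else, mostly with a low value. They report only what shows in the picture. A call takes as long as a camera call. They do not tell look-alikes from the thing itself.
- regions_of(thing, camera): "mask" (420x560 bool, what is visible of it) and "box" ([left, top, right, bottom] in pixels, round what is visible of it).
The state is a dict: "clock": time; "qpos": joint angles; "qd": joint speeds; "joint_efforts": joint torques, N m; "position": TCP position; "tool_rot": TCP orientation; "force": force on the tool from outside, world axes, zero at the start; "moment": the same for the moment, N m; "grip_width": finger opening in m; "finger_force": force on a finger pad.
Only numpy, scipy, OpenCV 4.12 (cv2) and the standard library are available. Lean on these libraries where they do the work, as an engineer would, in place of code of your own. Each camera call takes 0.05 s, during which the arm holds its last target. There are 200 camera calls.

TASK

The boring machine is set, so pack up the set of setting blocks: put the two white blocks that are still standing on the table back upright and fully home in their own pockets in the plywood tray (each block fits its pocket), without dropping them. Then lift the loaded tray by its handle, keeping it level all the way, and finish while holding it steady and level about 10 cm above the table. The tray stays in the gripper at the end with all four blocks in their own pockets; leave everything else on the table where it is.

Things in the scene. Friction and masses are not known exactly. Their poses are not given: they have to be found in the camera images.
- tray: loose plywood carrying tray, 170 (its x) x 196 (its y) x 22 mm, flat on the table, a pocket near each corner, a raised aluminium handle over the middle; origin at the centre of its underside, z up; about 660 g loaded, balanced within 10 mm of the handle's middle. By each pocket a label: dark bar as long as the block is thick. Over 60 mm between the two blocks of a row (along x)
- tray_handle (a point): middle of the handle's flat-sided grip bar, 110 mm long along the tray's x, 16 mm wide (y), 20 mm high, on a post at each end; 74 mm above the tray's underside, right above its origin; bar top at 84 mm, 42 mm clear below the bar. Beside the bar's middle nothing stands above the plate for 25 mm either way along x
- block12: white plastic setting block 12 mm thick (its x) x 44 mm wide (its y) x 60 mm high (its z), about 45 g, edges rounded 1.5 mm, a black dot near the top of both broad faces; origin at the centre of its underside; a half turn about z changes nothing. Starts in its own pocket in the tray and stays there
- block18: white plastic setting block 18 mm thick (its x) x 44 mm wide (its y) x 60 mm high (its z), about 67 g, edges rounded 1.5 mm, a black dot near the top of both broad faces; origin at the centre of its underside; a half turn about z changes nothing. Starts standing on the table, to the robot's left of the tray; which of the two loose blocks is nearer to the tray varies
- block28: white plastic setting block 28 mm thick (its x) x 44 mm wide (its y) x 60 mm high (its z), about 104 g, edges rounded 1.5 mm, a black dot near the top of both broad faces; origin at the centre of its underside; a half turn about z changes nothing. Starts standing on the table, to the robot's left of the tray; which of the two loose blocks is nearer to the tray varies
- block38: white plastic setting block 38 mm thick (its x) x 44 mm wide (its y) x 60 mm high (its z), about 141 g, edges rounded 1.5 mm, a black dot near the top of both broad faces; origin at the centre of its underside; a half turn about z changes nothing. Starts in its own pocket in the tray and stays there
- pocket12 (a point): centre of the floor of the 12 mm block's pocket, at x +48, y -60, z +7 mm in the tray's frame, axes as the tray's. Pocket 16 mm (x) x 48 mm (y), 15 mm deep, mouth bevelled 2 mm: 2 mm of play all round. Seated, the block's underside is on this point, thickness along tray x, top 67 mm above the tray's underside. Filled at the start
- pocket18 (a point): centre of the floor of the 18 mm block's pocket, at x -48, y +60, z +7 mm in the tray's frame, axes as the tray's. Pocket 22 mm (x) x 48 mm (y), 15 mm deep, mouth bevelled 2 mm: 2 mm of play all round. Seated, the block's underside is on this point, thickness along tray x, top 67 mm above the tray's underside. Empty at the start
- pocket28 (a point): centre of the floor of the 28 mm block's pocket, at x +48, y +60, z +7 mm in the tray's frame, axes as the tray's. Pocket 32 mm (x) x 48 mm (y), 15 mm deep, mouth bevelled 2 mm: 2 mm of play all round. Seated, the block's underside is on this point, thickness along tray x, top 67 mm above the tray's underside. Empty at the start
- pocket38 (a point): centre of the floor of the 38 mm block's pocket, at x -48, y -60, z +7 mm in the tray's frame, axes as the tray's. Pocket 42 mm (x) x 48 mm (y), 15 mm deep, mouth bevelled 2 mm: 2 mm of play all round. Seated, the block's underside is on this point, thickness along tray x, top 67 mm above the tray's underside. Filled at the start
- caliper: bystander: digital caliper lying flat, 190 mm long along its y, 12 mm high; origin under its middle
- roller: bystander: spare white conveyor roller lying flat, a disc 44 mm across, 12 mm high; origin under its centre
- driver: bystander: screwdriver lying on the table, 190 mm long; origin under its middle
- offcut: bystander: white-faced chipboard offcut 55 x 100 x 18 mm with three dowels sticking out of one edge; origin under its centre
- starknob: bystander: black star knob 56 mm across, 30 mm high; origin under its centre
Not all that is in view belongs to the job. What is shaped like the block28 but yellow is not meant.

How it is judged:
On the way, in this order (a step that is already met when the one before it is completed fails the run):
1. both loose blocks stand fully home in their own pockets, let go, with the tray flat on the table (distance between block12 and pocket12 below 0.005 m and angle between the z axis of each of block12, block18, block28, block38 and the z axis of tray, either way round below 0.1 rad and distance between block18 and pocket18 below 0.005 m and distance between block28 and pocket28 below 0.005 m and distance between block38 and pocket38 below 0.005 m and angle between tray's own z axis and vertical below 0.1 rad and contact force between the fingers and block12 below 0.1 N and contact force between the fingers and block18 below 0.1 N and contact force between the fingers and block28 below 0.1 N and contact force between the fingers and block38 below 0.1 N and height (world z) of tray below 0.004 m), for 0.2 s.
2. the loaded tray is lifted clear of the table by the gripper, level (distance between block12 and pocket12 below 0.005 m and angle between the z axis of each of block12, block18, block28, block38 and the z axis of tray, either way round below 0.1 rad and distance between block18 and pocket18 below 0.005 m and distance between block28 and pocket28 below 0.005 m and distance between block38 and pocket38 below 0.005 m and angle between tray's own z axis and vertical below 0.1 rad and contact force between the fingers and tray above 1 N and height (world z) of tray between 0.06 and 0.16 m), for 0.2 s.
At the end, for the whole second after the job is handed in: The gripper holds the tray still and within 6 degrees of level, underside 60 to 160 mm above the table, touching no bystander; all four blocks are in their own pockets (underside within 5 mm of the pocket floor's centre, 6 degrees of square) and no finger touches them (all of step 2 and contact force between the fingers and block12 below 0.1 N and contact force between the fingers and block18 below 0.1 N and contact force between the fingers and block28 below 0.1 N and contact force between the fingers and block38 below 0.1 N and contact force between tray and caliper below 0.1 N and contact force between tray and roller below 0.1 N and contact force between tray and driver below 0.1 N and contact force between tray and offcut below 0.1 N and contact force between tray and starknob below 0.1 N and linear speed of tray below 0.03 m/s and angular speed of tray below 0.15 rad/s); the arm keeps its last pose, push and grip.
It fails at once if the tray is tipped by more than 0.3 rad (17 degrees) (angle between tray's own z axis and vertical above 0.3 rad).
It fails at once if a loose block is dropped (falls free faster than 0.7 m/s, from about 25 mm or more) ((linear speed of block18 above 0.7 m/s and contact force between the fingers and block18 below 0.05 N) or (linear speed of block28 above 0.7 m/s and contact force between the fingers and block28 below 0.05 N)).
It fails at once if a bystander is shifted by more than 30 mm (distance of any of caliper, roller, driver, offcut, starknob from where it was at the start of the episode above 0.03 m).
It also fails if it takes over 72 s, if anything falls off the work surface, if the arm or the gripper's body presses on something with over 40 N, if the wrist force passes 120 N, or if a joint passes its speed limit or range.

## Working session

There is one attempt and no reset: what is moved stays moved. The work goes in short steps, Python scripts to look and compute and a tool call to move; the robot and the scene stay as the last step left them, time stands still between calls to the robot, and variables do not carry over. Pictures are saved under pics/ and viewed, at most 10 in all, crops included, and the job is handed in when it is done.

Besides the shell and the picture viewer there is one more tool, called as name([rows], argument=value, ...), one row to a line, values as JSON. play_rows: Moves the arm, as the interface text tells. Its arguments: {"type":"object","properties":{"plan":{"type":"array"},"newtons":{"type":"number"}},"required":["plan"]}

```bash
mkdir -p pics
cat > h.py <<'E'
import numpy as np, cv2
from workcell import bot, grab_frame, regions_of
def pts(f):
    "world point per pixel (420x560x3), nan where no depth"
    h,w=f['depth'].shape
    u,v=np.meshgrid(np.arange(w),np.arange(h))
    p=np.stack([u,v],-1).reshape(-1,1,2).astype(np.float64)
    n=cv2.undistortPoints(p,np.array(f['camera_matrix']),np.array(f['distortion'])).reshape(h,w,2)
    d=f['depth'].astype(float).copy(); d[d==0]=np.nan
    c=np.dstack([n*d[...,None],d])
    return (c-np.array(f['t']))@np.array(f['R'])
def save(n,img): cv2.imwrite('pics/'+n+'.png',cv2.cvtColor(np.ascontiguousarray(img),cv2.COLOR_RGB2BGR))
E
python3 - <<'E'
from h import *
s=bot.observe(); print(s['clock'],s['position'],s['tool_rot'],s['grip_width'])
for c in ('scene','side'):
    f=grab_frame(c); save(c+'0',f['pixels']); np.savez(c+'0.npz',**f)
    P=pts(f)
    print(c,-np.array(f['R']).T@f['t'])
    for t in ('tray','block18','block28','tray_handle'):
        for r in regions_of(t,c)[:4]:
            m=r['mask']; print(t,round(r['p'],2),np.round(r['box']),np.nanmedian(P[m],0).round(3),np.nanmin(P[m],0).round(3),np.nanmax(P[m],0).round(3))
E
```

```text
0.0 [0.18032749 0.59809874 0.2447455 ] [-3.14049560e+00  6.70781854e-05  2.84880473e+00] 0.08518958755841022
scene [1.36421952 0.07689574 1.10931188]
tray 0.8 [161. 187. 252. 263.] [ 0.537 -0.141  0.021] [ 0.394 -0.285 -0.007] [ 0.645 -0.03   0.088]
block18 0.92 [328. 210. 346. 233.] [0.531 0.194 0.047] [ 0.503  0.173 -0.004] [0.539 0.216 0.064]
block18 0.88 [363. 212. 382. 231.] [0.529 0.282 0.042] [ 0.458  0.261 -0.004] [0.536 0.318 0.066]
block18 0.6 [178. 232. 196. 248.] [ 0.598 -0.185  0.048] [ 0.582 -0.204  0.014] [ 0.61  -0.165  0.069]
block18 0.58 [169. 200. 187. 224.] [ 0.52 -0.23  0.06] [ 0.485 -0.261  0.005] [ 0.537 -0.206  0.072]
block28 0.92 [328. 210. 346. 233.] [0.531 0.194 0.047] [ 0.503  0.173 -0.004] [0.539 0.216 0.064]
block28 0.88 [363. 212. 382. 231.] [0.529 0.282 0.042] [ 0.458  0.261 -0.004] [0.536 0.318 0.066]
block28 0.6 [178. 232. 196. 248.] [ 0.598 -0.185  0.048] [ 0.582 -0.204  0.014] [ 0.61  -0.165  0.069]
block28 0.58 [169. 200. 187. 224.] [ 0.52 -0.23  0.06] [ 0.485 -0.261  0.005] [ 0.537 -0.206  0.072]
tray_handle 0.73 [161. 193. 252. 264.] [ 0.538 -0.
[... 391 characters left out ...]
36 0.063]
block18 0.8 [222. 177. 240. 206.] [0.514 0.274 0.042] [0.502 0.214 0.003] [0.532 0.306 0.064]
block18 0.72 [233. 190. 253. 220.] [0.511 0.181 0.041] [ 0.49   0.111 -0.001] [0.574 0.29  0.064]
block28 0.94 [361. 277. 390. 306.] [ 0.589 -0.189  0.048] [ 0.577 -0.209  0.015] [ 0.626 -0.167  0.07 ]
block28 0.91 [278. 199. 298. 230.] [0.587 0.1   0.041] [0.58  0.09  0.001] [0.609 0.136 0.063]
block28 0.8 [222. 177. 240. 206.] [0.514 0.274 0.042] [0.502 0.214 0.003] [0.532 0.306 0.064]
block28 0.72 [233. 190. 253. 220.] [0.511 0.181 0.041] [ 0.49   0.111 -0.001] [0.574 0.29  0.064]
tray_handle 0.77 [262. 257. 396. 372.] [ 0.494 -0.162  0.022] [ 0.401 -0.282 -0.002] [ 0.641 -0.031  0.088]
```

Run:
```python
from h import *
a=np.load('scene0.npz')['pixels'][160:290,140:420]; b=np.load('side0.npz')['pixels'][150:390,170:450]
a=cv2.resize(a,(784,364),interpolation=cv2.INTER_CUBIC)
save('scenecrop',a); save('sidecrop',cv2.resize(b,(700,600),interpolation=cv2.INTER_CUBIC))
```

```text
(no output)
```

View pics/scenecrop.png

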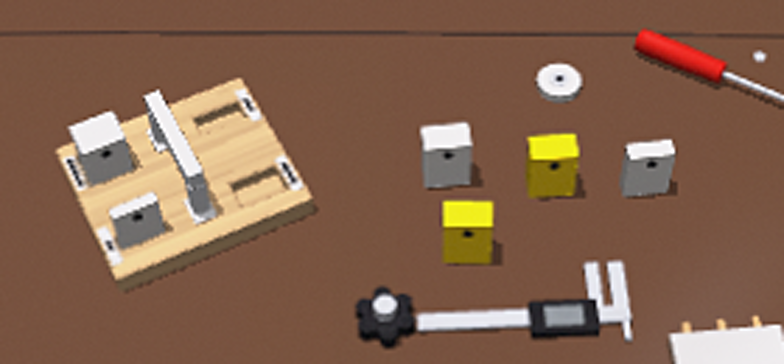

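View pics/sidecrop.png

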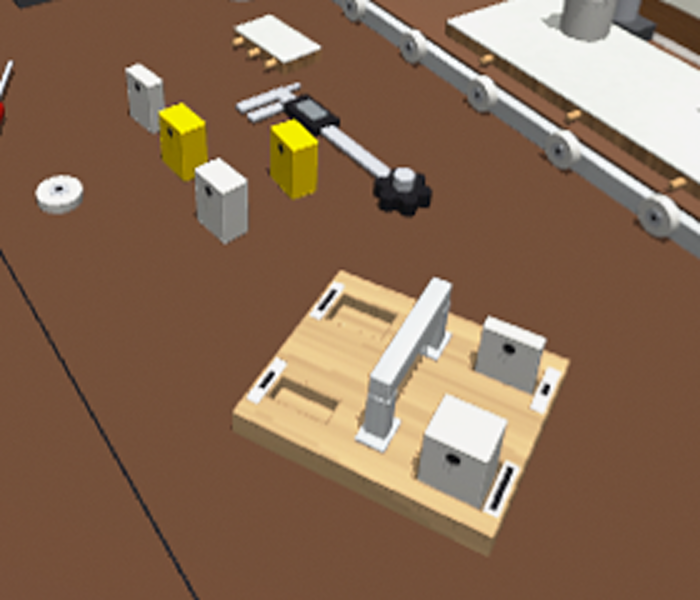

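View pics/scene0.png

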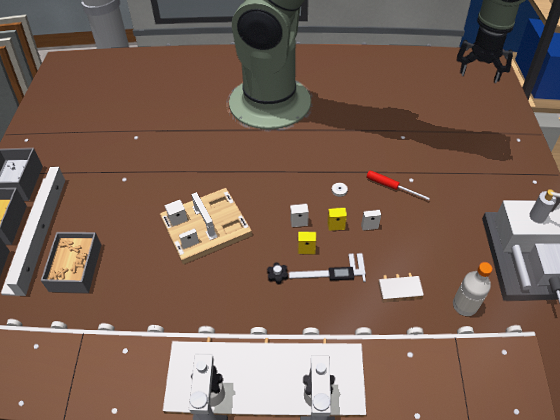

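The white block at scene px (300,215) looks as thick as the yellow 28 mm decoys, so it should be block28. The one at (372,219) is thinner, so it should be block18. The yellow blocks at (338,219) and (307,242) are decoys. The wider empty pocket, on the same x side as block12, is pocket28. Next I'll measure coarsely and check the wrist camera geometry.

```bash
cat >> h.py <<'E'
def rect(xy):
    (c,(w,h),a)=cv2.minAreaRect((np.asarray(xy)*1000).astype(np.float32))
    return np.round(c,1),round(w,1),round(h,1),round(a,1)
def tops(f,zlo,zhi,win,minpx=15):
    P=pts(f); x0,x1,y0,y1=win
    m=(P[...,2]>zlo)&(P[...,2]<zhi)&(P[...,0]>x0)&(P[...,0]<x1)&(P[...,1]>y0)&(P[...,1]<y1)
    n,L,st,_=cv2.connectedComponentsWithStats(m.astype(np.uint8),connectivity=4)
    for i in range(1,n):
        k=L==i
        if k.sum()>=minpx: print(st[i][:4],k.sum(),rect(P[k][:,:2]),'z',np.median(P[k][:,2]).round(4),'rgb',f['pixels'][k].mean(0).astype(int))
E
python3 - <<'E'
from h import *
from scipy.spatial.transform import Rotation as Ro
for c in ('scene','side'):
    f=dict(np.load(c+'0.npz')); print(c); tops(f,0.054,0.075,(.4,.75,-.3,.35)); tops(f,0.079,0.095,(.4,.75,-.3,.0))
f=grab_frame('wrist'); s=bot.observe()
Rt=Ro.from_euler('xyz',s['tool_rot']).as_matrix(); cp=-f['R'].T@f['t']
print('cam in tool',Rt.T@(cp-s['position']),'\n',(f['R']@Rt).round(3),f['camera_matrix'])
E
```

```text
scene
[165 200  20  18] 228 (array([ 510.4, -231.3]), 42.5, 43.2, 24.7) z 0.0657 rgb [210 208 209]
[291 204  18  12] 163 (array([507.7,  95.8]), 33.6, 44.1, 5.3) z 0.059 rgb [218 215 215]
[329 208  17  11] 149 (array([519.6, 193.8]), 31.5, 41.5, 3.8) z 0.0588 rgb [229 223  26]
[363 210  18   8] 111 (array([522.3, 283.2]), 24.6, 44.2, 7.4) z 0.0591 rgb [213 210 211]
[206 223   8   7] 37 (array([ 570.4, -132.9]), 9.8, 18.7, 2.2) z 0.0642 rgb [113 111 113]
[179 229  18  12] 120 (array([ 595.6, -186.2]), 17.3, 44.4, 27.9) z 0.0643 rgb [176 173 173]
[299 232  18  11] 176 (array([597.4, 115.8]), 42.6, 30.6, 89.4) z 0.0592 rgb [225 219  29]
[191 193  22  32] 216 (array([ 524.6, -155.3]), 114.4, 16.9, 28.1) z 0.0832 rgb [225 223 224]
side
[220 175  15  12] 96 (array([519.5, 284.7]), 18.5, 47.0, 9.0) z 0.0607 rgb [206 204 201]
[233 191  19  14] 162 (array([516.9, 193.8]), 29.3, 45.4, 3.3) z 0.0608 rgb [220 209   5]
[278 197  19  15] 167 (array([594.1, 114.1]), 45.7, 28.6, 87.4) z 0.0607 rgb [221 211   1]
[248 213  21  16] 194 (array([505.7,  93.8]), 29.2, 44.1, 7.9) z 0.0608 rgb [220 219 216]
[337 269  13  21] 48 (array([ 546.5, -150.8]), 59.4, 2.8, 28.9) z 0.0687 rgb [118 121 121]
[362 276  26  18] 251 (array([ 592. , -186.6]), 14.7, 43.8, 27.3) z 0.0662 rgb [182 181 177]
[316 295  18  21] 113 (array([ 488. , -180.6]), 37.5, 15.1, 1.4) z 0.0649 rgb [133 134 133]
[339 308  34  32] 651 (array([ 507.2, -232.1]), 40.1, 43.9, 27.9) z 0.0661 rgb [215 214 211]
[318 261  33  44] 466 (array([ 521.7, -156.1]), 111.3, 16.7, 27.8) z 0.0846 rgb [227 228 227]
cam in tool [ 0.07982531 -0.00056877 -0.12937471] 
 [[-0.     1.    -0.001]
 [-0.951 -0.001 -0.31 ]
 [-0.31   0.001  0.951]] [[318.44366641   0.         276.73495002]
 [  0.         318.44366641 209.88146543]
 [  0.           0.           1.        ]]
```

play_rows([
  [[-0.98,-0.475,0],[0,0,0],-1],
  [[-0.98,-0.475,0],[0,0,0],-1],
  [[-0.98,-0.475,0],[0,0,0],-1],
  [[-0.98,-0.475,0],[0,0,0],-1],
  [[-0.98,-0.475,0],[0,0,0],-1],
  [[-0.98,-0.475,0],[0,0,0],-1],
  [[-0.98,-0.475,0],[0,0,0],-1],
  [[-0.98,-0.475,0],[0,0,0],-1],
  [[-0.98,-0.475,0],[0,0,0],-1],
  [[-0.98,-0.475,0],[0,0,0],-1],
  [[-0.98,-0.475,0],[0,0,0],-1],
  [[-0.98,-0.475,0],[0,0,0],-1],
  [[-0.98,-0.475,0],[0,0,0],-1],
  [[-0.98,-0.475,0],[0,0,0],-1],
  [[-0.98,-0.475,0],[0,0,0],-1],
  [[-0.98,-0.475,0],[0,0,0],-1],
  [[-0.98,-0.475,0],[0,0,0],-1],
])

```text
clock: 2.68
position: [0.5215, 0.2842, 0.2453]
tool_rot: [3.142, 0.0, 2.849]
force: [0.3, -0.3, 0.6]
grip_width: 0.0855
finger_force: 0.0
```

play_rows([
  [[0,0,0.2],[0,0,0.95],-0.1],
  [[0,0,0.2],[0,0,0.95],-0.1],
  [[0,0,0.2],[0,0,0.95],-0.1],
  [[0,0,0.2],[0,0,0.95],-0.1],
  [[0,0,0.2],[0,0,0.95],-0.1],
  [[0,0,0.2],[0,0,0.95],-0.1],
  [[0,0,0.2],[0,0,0.95],-0.1],
  [[0,0,0.2],[0,0,0.95],-0.1],
  [[0,0,0],[0,0,0],-0.1],
  [[0,0,0],[0,0,0],-0.1],
])

```text
clock: 3.92
position: [0.5209, 0.285, 0.2055]
tool_rot: [3.141, -0.0, 1.712]
force: [-0.2, 1.3, -0.9]
grip_width: 0.0471
finger_force: 0.0
```

```bash
cat >> h.py <<'E'
from scipy.spatial.transform import Rotation as Ro
def st():
    s=bot.observe(); print('t',round(s['clock'],2),'pos',s['position'].round(4),'rpy deg',np.degrees(s['tool_rot']).round(2),'w',round(s['grip_width'],4),'ff',s['finger_force'],'F',np.round(s['force'],1)); return s
def go(x,y,z,yawdeg):
    "units to reach from measured pose"
    s=st(); Rt=Ro.from_euler('xyz',s['tool_rot']).as_matrix()
    d=Rt.T@(np.array([x,y,z])-s['position'])/0.025
    G=Ro.from_euler('xyz',[np.pi,0,np.radians(yawdeg)]).as_matrix()
    print('shift units',d.round(3),'turn units',(Ro.from_matrix(Rt.T@G).as_rotvec()/0.15).round(3))
E
python3 - <<'E'
from h import *
s=st(); print(s['qpos'].round(2))
f=grab_frame('wrist'); save('w1',f['pixels'])
tops(f,0.052,0.07,(.4,.75,-.05,.4))
go(.52,.284,.12,98)
E
```

```text
t 3.92 pos [0.5209 0.285  0.2055] rpy deg [179.99  -0.    98.1 ] w 0.0471 ff 0.0 F [-0.2  1.3 -0.9]
[-0.83  0.54  0.33  1.74 -0.21  0.9  -0.27]
[266 175  21  48] 951 (array([519.8, 284.4]), 18.3, 43.2, 8.1) z 0.0605 rgb [227 226 225]
[246 263  31  44] 1210 (array([517.5, 194. ]), 28.2, 44.8, 4.7) z 0.0604 rgb [228 224   0]
[306 338  33  33] 849 (array([594. , 115.1]), 28.1, 43.7, 0.2) z 0.0601 rgb [211 205   0]
[225 343  28  28] 711 (array([504.6, 102.7]), 28.2, 30.8, 8.3) z 0.0601 rgb [208 207 207]
t 3.98 pos [0.521  0.2849 0.2055] rpy deg [ 1.7998e+02 -1.0000e-02  9.8070e+01] w 0.0466 ff 0.0 F [ 0.5 -0.4  1.1]
shift units [-0.032 -0.046  3.421] turn units [ 0.002 -0.001  0.008]
```

View pics/w1.png

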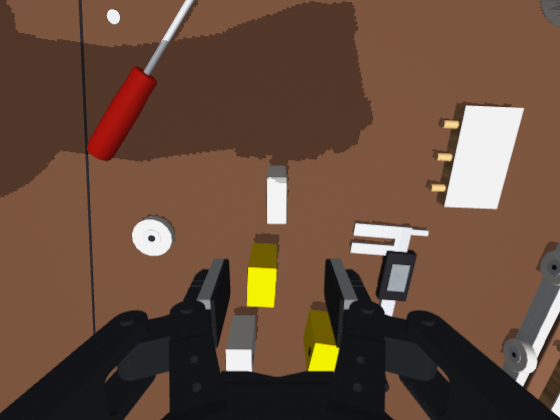

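The wrist view shows block18, the thin white one (18.3 mm), at px (277,197), matching the earlier world position. The yellow decoys are at (262,275) and (322,340), and white block28 is at (240,345). I'll descend onto block18.

play_rows([
  [[-0.03,-0.05,0.92],[0,0,0],-0.1],
  [[0,0,0.95],[0,0,0],-0.1],
  [[0,0,0.95],[0,0,0],-0.1],
  [[0,0,0.95],[0,0,0],-0.1],
  [[0,0,0.95],[0,0,0],-0.1],
  [[0,0,0.95],[0,0,0],-0.1],
  [[0,0,0.95],[0,0,0],-0.1],
  [[0,0,0],[0,0,0],-0.1],
  [[0,0,0],[0,0,0],1],
  [[0,0,0],[0,0,0],1],
  [[0,0,0],[0,0,0],1],
  [[0,0,0],[0,0,0],1],
  [[0,0,0],[0,0,0],1],
  [[0,0,0],[0,0,0],1],
], newtons=40)

```text
clock: 5.72
position: [0.5203, 0.2842, 0.041]
tool_rot: [3.14, -0.001, 1.709]
force: [-1.0, -0.7, 9.4]
grip_width: 0.0176
finger_force: 39.7
```

Run:
```python
from h import *
s=st()
```

```text
t 5.72 pos [0.5203 0.2842 0.041 ] rpy deg [ 1.7992e+02 -4.0000e-02  9.7920e+01] w 0.0176 ff 39.65105652809143 F [-1.  -0.7  9.4]
```

play_rows([
  [[0,0,-0.4],[0,0,0],1],
  [[0,0,-0.9],[0,0,0],1],
  [[0,0,-0.9],[0,0,0],1],
  [[0,0,-0.9],[0,0,0],1],
  [[0,0,-0.9],[0,0,0],1],
  [[0,0,-0.9],[0,0,0],1],
  [[0,0,-0.9],[0,0,0],1],
  [[0,0,-0.9],[0,0,0],1],
  [[0,0,-0.5],[0,0,0],1],
])

```text
clock: 6.85
position: [0.52, 0.2841, 0.2216]
tool_rot: [3.14, -0.001, 1.709]
force: [-0.5, -0.2, 0.0]
grip_width: 0.0176
finger_force: 39.1
```

play_rows([
  [[-0.97,-0.13,0],[0,0,0],1],
  [[-0.97,-0.13,0],[0,0,0],1],
  [[-0.97,-0.13,0],[0,0,0],1],
  [[-0.97,-0.13,0],[0,0,0],1],
  [[-0.97,-0.13,0],[0,0,0],1],
  [[-0.97,-0.13,0],[0,0,0],1],
  [[-0.97,-0.13,0],[0,0,0],1],
  [[-0.97,-0.13,0],[0,0,0],1],
  [[-0.97,-0.13,0],[0,0,0],1],
  [[-0.97,-0.13,0],[0,0,0],1],
  [[-0.97,-0.13,0],[0,0,0],1],
  [[-0.97,-0.13,0],[0,0,0],1],
  [[-0.97,-0.13,0],[0,0,0],1],
  [[-0.97,-0.13,0],[0,0,0],1],
  [[-0.97,-0.13,0],[0,0,0],1],
  [[-0.97,-0.13,0],[0,0,0],1],
  [[-0.97,-0.13,0],[0,0,0],1],
  [[-0.97,-0.13,0],[0,0,0],1],
])

```text
clock: 9.1
position: [0.5206, -0.1584, 0.2194]
tool_rot: [-3.141, -0.0, 1.707]
force: [0.4, 1.4, -0.1]
grip_width: 0.0176
finger_force: 39.1
```

play_rows([
  [[0,0,0],[0,0,-0.78],1],
  [[0,0,0],[0,0,-0.78],1],
  [[0,0,0],[0,0,-0.78],1],
  [[0,0,0],[0,0,0],1],
  [[0,0,0],[0,0,0],1],
])

```text
clock: 9.72
position: [0.5213, -0.157, 0.2196]
tool_rot: [-3.141, -0.0, 2.056]
force: [0.0, 0.4, 0.2]
grip_width: 0.0176
finger_force: 39.0
```

Run:
```python
from h import *
s=st()
f=grab_frame('wrist'); save('w2',f['pixels']); np.savez('w2.npz',**f)
tops(f,0.015,0.027,(.38,.7,-.32,0.05),300)
P=pts(f); m=(P[...,2]>0.003)&(P[...,2]<0.0145)&(P[...,1]>-.3)&(P[...,1]<.0)
n,L,stt,_=cv2.connectedComponentsWithStats(m.astype(np.uint8),connectivity=4)
for i in range(1,n):
    k=L==i
    if k.sum()>60: print('pocket?',stt[i],rect(P[k][:,:2]),np.median(P[k][:,2]))
tops(f,0.1,0.3,(.3,.7,-.4,.1),100)
```

```text
t 9.72 pos [ 0.5213 -0.157   0.2196] rpy deg [-1.7998e+02 -1.0000e-02  1.1781e+02] w 0.0176 ff 39.0195894241333 F [0.  0.4 0.2]
[482  61  56  49] 1339 (array([672.5,  31.4]), 37.1, 54.9, 89.6) z 0.017 rgb [36 35 39]
[189  86 177 184] 18888 (array([ 521.8, -156.8]), 170.4, 195.6, 28.1) z 0.0226 rgb [175 148 110]
pocket? [ 309  102   33   49 1504] (array([536.6, -81.4]), 31.4, 47.7, 27.9) 0.007751990971327814
pocket? [ 218  103   24   48 1005] (array([ 450.6, -127.6]), 21.1, 47.4, 27.9) 0.0077537865032964925
pocket? [516 241  44  46 424] (array([ 842.2, -100.7]), 69.5, 12.9, 72.2) 0.00891780372505868
pocket? [454 290  70  66 710] (array([ 845.6, -196. ]), 111.9, 13.8, 82.2) 0.00890919794450469
[  0 216 555 204] 47496 (array([ 521.2, -157.5]), 127.3, 45.0, 27.3) z 0.2758 rgb [32 33 34]
```

View pics/w2.png

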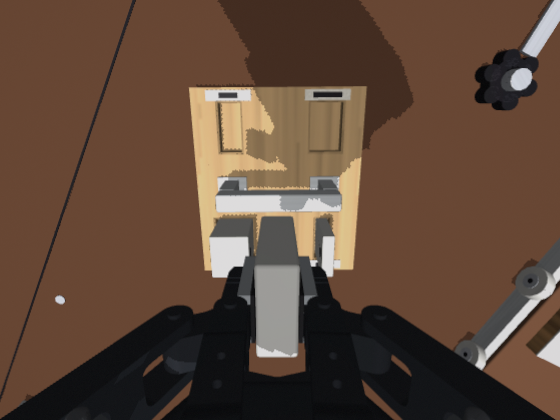

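The wrist view shows the tray (px 189-366, 86-270) with both empty pockets: narrow pocket18 at (230,127) and wide pocket28 at (325,127). The plate size fit (170.4×195.6) and pocket sizes match the spec.

Run:
```python
from h import *
go(.4509,-.1270,.075,118.0)
```

```text
t 9.78 pos [ 0.5215 -0.1568  0.2197] rpy deg [-1.7998e+02 -1.0000e-02  1.1786e+02] w 0.0173 ff 39.01939809322357 F [-0.   0.1 -0.9]
shift units [ 2.374 -1.936  5.788] turn units [-0.002 -0.001 -0.017]
```

play_rows([
  [[0.79,-0.645,0],[0,0,-0.017],1],
  [[0.79,-0.645,0],[0,0,0],1],
  [[0.79,-0.645,0],[0,0,0],1],
  [[0,0,0.9],[0,0,0],1],
  [[0,0,0.9],[0,0,0],1],
  [[0,0,0.9],[0,0,0],1],
  [[0,0,0.9],[0,0,0],1],
  [[0,0,0.9],[0,0,0],1],
  [[0,0,0.8],[0,0,0],1],
  [[0,0,0.49],[0,0,0],1],
  [[0,0,0],[0,0,0],1],
  [[0,0,0],[0,0,0],1],
])

```text
clock: 11.28
position: [0.4515, -0.1271, 0.0756]
tool_rot: [3.141, 0.0, 2.062]
force: [-0.3, 0.3, -1.1]
grip_width: 0.0173
finger_force: 39.1
```

Run:
```python
from h import *
go(.4509,-.1270,.048,118.0)
```

```text
t 11.28 pos [ 0.4515 -0.1271  0.0756] rpy deg [1.7997e+02 3.0000e-02 1.1814e+02] w 0.0173 ff 39.11294996738434 F [-0.3  0.3 -1.1]
shift units [ 0.017 -0.02   1.104] turn units [0.003 0.003 0.016]
```

play_rows([
  [[0.01,-0.02,0.25],[0,0,0.01],1],
  [[0,0,0.25],[0,0,0],1],
  [[0,0,0.25],[0,0,0],1],
  [[0,0,0.2],[0,0,0],1],
  [[0,0,0.12],[0,0,0],1],
  [[0,0,0],[0,0,0],1],
])

```text
clock: 12.02
position: [0.4507, -0.127, 0.0482]
tool_rot: [-3.141, -0.0, 2.061]
force: [0.3, -0.3, -0.5]
grip_width: 0.0176
finger_force: 39.1
```

play_rows([
  [[0,0,0.03],[0,0,0],1],
  [[0,0,0],[0,0,0],1],
  [[0,0,0],[0,0,0],0.3],
  [[0,0,0],[0,0,0],0.1],
  [[0,0,0],[0,0,0],0.1],
  [[0,0,0],[0,0,0],0.1],
  [[0,0,-0.5],[0,0,0],0.1],
  [[0,0,-0.9],[0,0,0],0.1],
  [[0,0,-0.9],[0,0,0],0.1],
  [[0,0,-0.9],[0,0,0],0.1],
  [[0,0,-0.9],[0,0,0],0.1],
  [[0,0,-0.9],[0,0,0],0.1],
  [[0,0,-0.9],[0,0,0],0.1],
])

```text
clock: 13.65
position: [0.4505, -0.127, 0.1966]
tool_rot: [3.141, 0.0, 2.061]
force: [-0.5, -0.7, -0.4]
grip_width: 0.0389
finger_force: 0.0
```

Run:
```python
from h import *
f=grab_frame('side'); tops(f,.055,.08,(.38,.65,-.3,0.2),40); tops(f,.079,.095,(.38,.65,-.3,0.0),60)
go(.506,.0945,.2,97.9)
```

```text
[237 194  15  11] 102 (array([518. , 184.7]), 28.7, 28.0, 4.2) z 0.0605 rgb [234 225   1]
[248 213  19  16] 175 (array([505.1,  94. ]), 27.8, 45.7, 8.3) z 0.0609 rgb [234 233 231]
[316 267  34  48] 212 (array([ 524.7, -163.1]), 112.0, 16.4, 20.2) z 0.0704 rgb [145 146 146]
[362 276  26  19] 246 (array([ 592.2, -186.5]), 14.6, 43.8, 28.9) z 0.066 rgb [199 198 194]
[278 285  27  20] 318 (array([ 449.8, -126.6]), 19.7, 45.1, 27.2) z 0.0671 rgb [201 200 196]
[339 308  34  31] 642 (array([ 506.8, -232.4]), 39.3, 43.7, 28.2) z 0.0663 rgb [227 226 225]
[318 261  33  44] 463 (array([ 521.8, -155.6]), 110.9, 17.1, 28.2) z 0.0846 rgb [240 240 239]
t 13.7 pos [ 0.4515 -0.1274  0.1989] rpy deg [1.7983e+02 1.0000e-01 1.1804e+02] w 0.0387 ff 0.0 F [ 2.2 -1.5  3.5]
shift units [ 6.808  6.096 -0.037] turn units [0.022 0.009 2.344]
```

play_rows([
  [[0.85,0.76,0],[0,0,0],0.0],
  [[0.85,0.76,0],[0,0,0],0.0],
  [[0.85,0.76,0],[0,0,0],0.0],
  [[0.85,0.76,0],[0,0,0],0.0],
  [[0.85,0.76,0],[0,0,0],0.0],
  [[0.85,0.76,0],[0,0,0],0.0],
  [[0.85,0.76,0],[0,0,0],0.0],
  [[0.85,0.76,0],[0,0,0],0.0],
  [[0,0,0],[0,0,0.78],-0.15],
  [[0,0,0],[0,0,0.78],-0.15],
  [[0,0,0],[0,0,0.78],-0.15],
  [[0,0,0],[0,0,0],-0.15],
  [[0,0,0],[0,0,0],-0.15],
])

```text
clock: 15.32
position: [0.5048, 0.0946, 0.1954]
tool_rot: [3.141, -0.0, 1.713]
force: [-0.9, -0.4, 0.5]
grip_width: 0.049
finger_force: 0.0
```

Run:
```python
from h import *
f=grab_frame('wrist'); save('w3',f['pixels'])
tops(f,0.052,0.07,(.4,.75,0,.3),100)
go(.5055,.0942,.041,98)
```

```text
[292  52  41  63] 2215 (array([517.4, 193.3]), 28.5, 43.9, 4.4) z 0.0607 rgb [211 178   0]
[360 167  47  55] 1760 (array([594.6, 113.6]), 43.9, 28.6, 88.0) z 0.0605 rgb [225 222   0]
[263 176  33  51] 1600 (array([505.9,  94.5]), 27.6, 44.2, 7.0) z 0.0605 rgb [226 225 224]
t 15.38 pos [0.5048 0.0945 0.1953] rpy deg [ 1.7998e+02 -1.0000e-02  9.8090e+01] w 0.0494 ff 0.0 F [0.5 0.3 0.1]
shift units [-0.018  0.023  6.173] turn units [ 0.002 -0.001  0.011]
```

View pics/w3.png

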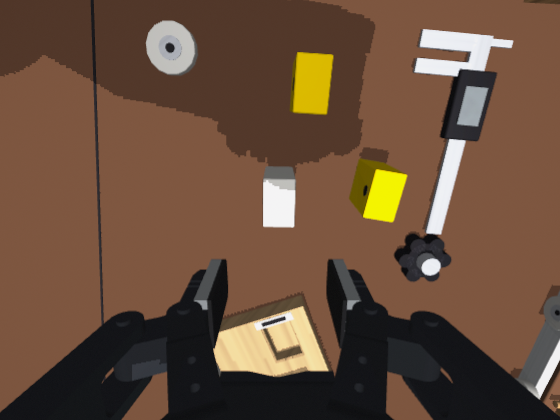

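The white block centred at px (279,200) is 27.6×44.2 mm, so it is block28. The yellow decoys at (312,83) and (383,190) are clear of the fingers.

play_rows([
  [[0,0.035,0.85],[0,0,0.05],-0.15],
  [[0,0,0.9],[0,0,0],-0.15],
  [[0,0,0.9],[0,0,0],-0.15],
  [[0,0,0.9],[0,0,0],-0.15],
  [[0,0,0.9],[0,0,0],-0.15],
  [[0,0,0.9],[0,0,0],-0.15],
  [[0,0,0.82],[0,0,0],-0.15],
  [[0,0,0],[0,0,0],-0.15],
  [[0,0,0],[0,0,0],1],
  [[0,0,0],[0,0,0],1],
  [[0,0,0],[0,0,0],1],
  [[0,0,0],[0,0,0],1],
  [[0,0,0],[0,0,0],1],
], newtons=50)

```text
clock: 17.0
position: [0.5062, 0.0947, 0.0417]
tool_rot: [3.14, -0.0, 1.702]
force: [-0.9, -1.3, 9.1]
grip_width: 0.027
finger_force: 50.5
```

Run:
```python
from h import *
go(.5362,-.0813,.21,118)
```

```text
t 17.0 pos [0.5062 0.0947 0.0417] rpy deg [ 1.7993e+02 -1.0000e-02  9.7540e+01] w 0.027 ff 50.54225564002991 F [-0.9 -1.3  9.1]
shift units [-7.135  0.276 -6.733] turn units [ 0.009  0.    -2.38 ]
```

play_rows([
  [[0,0,-0.4],[0,0,0],1],
  [[0,0,-0.9],[0,0,0],1],
  [[0,0,-0.9],[0,0,0],1],
  [[0,0,-0.9],[0,0,0],1],
  [[0,0,-0.9],[0,0,0],1],
  [[0,0,-0.9],[0,0,0],1],
  [[0,0,-0.9],[0,0,0],1],
  [[0,0,-0.9],[0,0,0],1],
  [[-0.89,0.035,0],[0,0,0],1],
  [[-0.89,0.035,0],[0,0,0],1],
  [[-0.89,0.035,0],[0,0,0],1],
  [[-0.89,0.035,0],[0,0,0],1],
  [[-0.89,0.035,0],[0,0,0],1],
  [[-0.89,0.035,0],[0,0,0],1],
  [[-0.89,0.035,0],[0,0,0],1],
  [[-0.89,0.035,0],[0,0,0],1],
])

```text
clock: 19.0
position: [0.5359, -0.0815, 0.2091]
tool_rot: [3.141, -0.0, 1.702]
force: [0.4, -0.2, -0.4]
grip_width: 0.0276
finger_force: 49.5
```

play_rows([
  [[0,0,0],[0,0,-0.79],1],
  [[0,0,0],[0,0,-0.79],1],
  [[0,0,0],[0,0,-0.79],1],
  [[0,0,0.9],[0,0,0],1],
  [[0,0,0.9],[0,0,0],1],
  [[0,0,0.9],[0,0,0],1],
  [[0,0,0.9],[0,0,0],1],
  [[0,0,0.9],[0,0,0],1],
  [[0,0,0.7],[0,0,0],1],
  [[0,0,0],[0,0,0],1],
  [[0,0,0],[0,0,0],1],
])

```text
clock: 20.38
position: [0.5363, -0.081, 0.0791]
tool_rot: [3.141, 0.0, 2.058]
force: [0.7, 0.2, -0.9]
grip_width: 0.0273
finger_force: 49.4
```

Run:
```python
from h import *
go(.5362,-.0813,.0487,118)
f=grab_frame('side'); tops(f,.079,.095,(.38,.65,-.3,0.0),60)
```

```text
t 20.38 pos [ 0.5363 -0.081   0.0791] rpy deg [1.7996e+02 3.0000e-02 1.1790e+02] w 0.0273 ff 49.409170746803284 F [ 0.7  0.2 -0.9]
shift units [-0.008 -0.011  1.215] turn units [ 0.004  0.003 -0.012]
[306 250  24  14] 139 (array([531.5, -97.1]), 15.7, 49.3, 80.5) z 0.0871 rgb [98 99 99]
[318 261  33  44] 464 (array([ 521.7, -156. ]), 111.0, 16.3, 28.3) z 0.0845 rgb [241 241 240]
```

play_rows([
  [[-0.01,-0.01,0.3],[0,0,-0.01],1],
  [[0,0,0.25],[0,0,0],1],
  [[0,0,0.25],[0,0,0],1],
  [[0,0,0.22],[0,0,0],1],
  [[0,0,0.17],[0,0,0],1],
  [[0,0,0],[0,0,0],1],
])

```text
clock: 21.18
position: [0.5359, -0.0813, 0.0485]
tool_rot: [3.141, 0.0, 2.059]
force: [-0.7, -0.1, 0.1]
grip_width: 0.0273
finger_force: 50.0
```

play_rows([
  [[0,0,0.03],[0,0,0],1],
  [[0,0,0],[0,0,0],1],
  [[0,0,0],[0,0,0],0.15],
  [[0,0,0],[0,0,0],0.0],
  [[0,0,0],[0,0,0],0.0],
  [[0,0,0],[0,0,0],0.0],
  [[0,0,-0.5],[0,0,0],0.0],
  [[0,0,-0.9],[0,0,0],0.0],
  [[0,0,-0.9],[0,0,0],0.0],
  [[0,0,-0.9],[0,0,0],0.0],
  [[0,0,-0.9],[0,0,0],0.0],
  [[0,0,-0.9],[0,0,0],0.0],
  [[0,0,-0.9],[0,0,0],0.0],
  [[0,0,0],[0,0,0],0.0],
])

```text
clock: 22.92
position: [0.5366, -0.0813, 0.1974]
tool_rot: [3.139, 0.001, 2.059]
force: [0.5, 0.0, -0.2]
grip_width: 0.0427
finger_force: 0.0
```

Run:
```python
from h import *
f=grab_frame('side'); save('s4',cv2.resize(f['pixels'][220:390,220:430],(741,600),interpolation=cv2.INTER_CUBIC))
tops(f,.055,.08,(.38,.65,-.3,0.0),40); tops(f,.079,.095,(.38,.65,-.3,0.0),60)
f=grab_frame('wrist'); print('w'); tops(f,.055,.075,(.38,.65,-.3,0.0),40)
go(.5217,-.1564,.2,28); go(.5217,-.1564,.2,208); print(bot.observe()['qpos'].round(2))
```

```text
[302 252  27  20] 342 (array([534.5, -80.9]), 30.1, 44.7, 28.2) z 0.0672 rgb [202 201 198]
[316 267  34  48] 214 (array([ 521.6, -156.5]), 111.8, 16.1, 27.9) z 0.0705 rgb [142 144 144]
[362 276  26  18] 245 (array([ 591.9, -186.5]), 14.0, 44.0, 27.8) z 0.0662 rgb [197 195 192]
[278 285  27  20] 319 (array([ 449.9, -126.4]), 19.7, 45.4, 28.5) z 0.0667 rgb [209 208 205]
[339 308  34  32] 639 (array([ 506.8, -232.3]), 39.7, 44.1, 28.4) z 0.0662 rgb [225 224 223]
[318 261  33  44] 463 (array([ 521.5, -156.4]), 110.1, 16.5, 27.9) z 0.0846 rgb [238 238 237]
w
[260 176  33  53] 1703 (array([535. , -81.4]), 27.8, 44.0, 28.1) z 0.0675 rgb [202 201 200]
[149 177  31  53] 1307 (array([ 450.5, -127.2]), 18.7, 44.2, 28.1) z 0.0673 rgb [193 192 191]
[162 254  55  12] 352 (array([ 491.7, -165.8]), 48.3, 4.3, 28.2) z 0.0687 rgb [101  98  95]
[233 254  52  11] 322 (array([ 545.8, -135. ]), 46.1, 2.3, 27.3) z 0.0689 rgb [99 97 93]
[156 297  33  20] 397 (array([ 494.2, -218.5]), 29.8, 13.6, 44.3) z 0.0663 rgb [156 155 153]
[271 297  13  45] 562 (array([ 591.9, -186.4]), 11.8, 43.6, 28.0) z 0.0673 rgb [199 197 196]
t 23.02 pos [ 0.5357 -0.0811  0.1955] rpy deg [1.7998e+02 1.0000e-02 1.1799e+02] w 0.0428 ff 0.0 F [ 0.9 -0.1 -0.6]
shift units [-2.394 -1.909 -0.179] turn units [ 3.0000e-03 -2.0000e-03  1.0471e+01]
t 23.02 pos [ 0.5357 -0.0811  0.1955] rpy deg [1.7998e+02 1.0000e-02 1.1799e+02] w 0.0428 ff 0.0 F [ 0.9 -0.1 -0.6]
shift units [-2.394 -1.909 -0.179] turn units [ 2.0000e-03  3.0000e-03 -1.0473e+01]
[-0.18  0.47  0.3   1.88 -0.18  0.82  0.7 ]
```

View pics/s4.png

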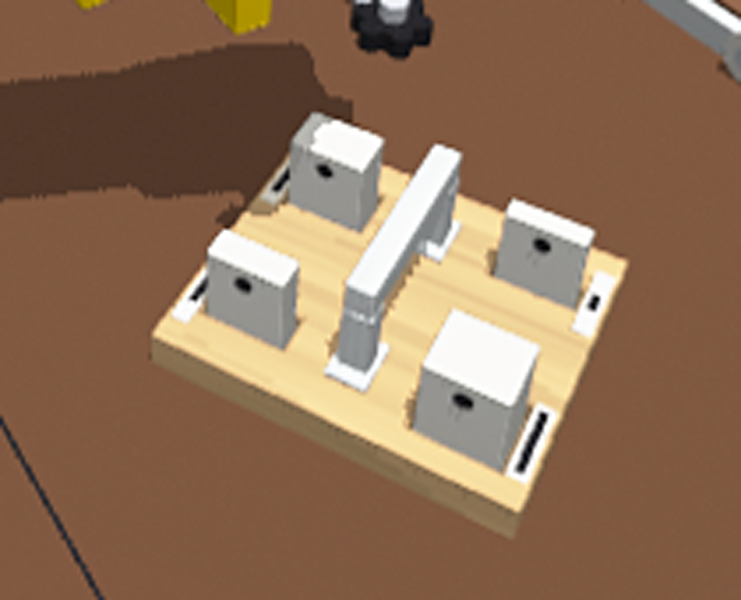

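All four blocks are seated: 38 at px (480,390), 12 at (545,250), 18 at (250,290) and 28 at (340,170). Tops read level at about 67 mm. On to the handle.

play_rows([
  [[-0.8,-0.636,0],[0,0,0],-0.2],
  [[-0.8,-0.636,0],[0,0,0],-0.2],
  [[-0.8,-0.636,0],[0,0,0],-0.2],
  [[0,0,0],[0,0,0.95],-0.2],
  [[0,0,0],[0,0,0.95],-0.2],
  [[0,0,0],[0,0,0.95],-0.2],
  [[0,0,0],[0,0,0.95],-0.2],
  [[0,0,0],[0,0,0.95],-0.2],
  [[0,0,0],[0,0,0.95],-0.2],
  [[0,0,0],[0,0,0.95],-0.2],
  [[0,0,0],[0,0,0.95],-0.2],
  [[0,0,0],[0,0,0.95],-0.2],
  [[0,0,0],[0,0,0.95],-0.2],
  [[0,0,0],[0,0,0.97],-0.2],
  [[0,0,0],[0,0,0],-0.2],
  [[0,0,0],[0,0,0],-0.2],
])

```text
clock: 25.02
position: [0.5217, -0.1565, 0.195]
tool_rot: [-3.141, 0.001, 0.492]
force: [-0.3, 0.7, -0.5]
grip_width: 0.0513
finger_force: 0.0
```

Run:
```python
from h import *
f=grab_frame('wrist'); tops(f,.079,.095,(.38,.65,-.3,0.0),60)
go(.5218,-.1565,.068,28); print(bot.observe()['qpos'].round(2))
```

```text
[268 139  21 133] 2655 (array([ 522.5, -156.9]), 110.0, 15.9, 28.0) z 0.0846 rgb [186 186 187]
t 25.07 pos [ 0.5218 -0.1566  0.1951] rpy deg [-1.7999e+02  2.0000e-02  2.8170e+01] w 0.0509 ff 0.0 F [ 0.   0.8 -0.2]
shift units [ 5.000e-03 -1.000e-03  5.084e+00] turn units [-0.001  0.002  0.019]
[-0.33  0.57  0.73  1.89 -0.49  0.87 -0.43]
```

play_rows([
  [[0.01,0.02,0.9],[0,0,0.02],-0.2],
  [[0,0,0.9],[0,0,0],-0.2],
  [[0,0,0.9],[0,0,0],-0.2],
  [[0,0,0.9],[0,0,0],-0.2],
  [[0,0,0.9],[0,0,0],-0.2],
  [[0,0,0.58],[0,0,0],-0.2],
  [[0,0,0],[0,0,0],-0.2],
  [[0,0,0],[0,0,0],1],
  [[0,0,0],[0,0,0],1],
  [[0,0,0],[0,0,0],1],
  [[0,0,0],[0,0,0],1],
  [[0,0,0],[0,0,0],1],
  [[0,0,0],[0,0,0],1],
  [[0,0,0],[0,0,0],1],
], newtons=110)

```text
clock: 26.82
position: [0.5228, -0.157, 0.0693]
tool_rot: [3.141, -0.001, 0.486]
force: [-2.7, 1.3, 11.1]
grip_width: 0.0145
finger_force: 108.2
```

play_rows([
  [[0,0,-0.1],[0,0,0],1],
  [[0,0,-0.2],[0,0,0],1],
  [[0,0,-0.3],[0,0,0],1],
  [[0,0,-0.3],[0,0,0],1],
  [[0,0,-0.3],[0,0,0],1],
  [[0,0,-0.3],[0,0,0],1],
  [[0,0,-0.3],[0,0,0],1],
  [[0,0,-0.3],[0,0,0],1],
  [[0,0,-0.3],[0,0,0],1],
  [[0,0,-0.3],[0,0,0],1],
  [[0,0,-0.3],[0,0,0],1],
  [[0,0,-0.3],[0,0,0],1],
  [[0,0,-0.3],[0,0,0],1],
  [[0,0,-0.3],[0,0,0],1],
  [[0,0,-0.2],[0,0,0],1],
  [[0,0,-0.1],[0,0,0],1],
  [[0,0,0],[0,0,0],1],
  [[0,0,0],[0,0,0],1],
  [[0,0,0],[0,0,0],1],
  [[0,0,0],[0,0,0],1],
])

```text
clock: 29.32
position: [0.5223, -0.1569, 0.1732]
tool_rot: [-3.142, 0.0, 0.486]
force: [0.1, 0.2, -6.4]
grip_width: 0.0145
finger_force: 107.5
```

Run:
```python
from h import *
st(); f=grab_frame('side'); save('s5',f['pixels'])
tops(f,.16,.175,(.38,.65,-.3,0.0),40)
P=pts(f); m=(abs(P[...,2]-.125)<.02)&(P[...,0]>.38)&(P[...,0]<.68)&(P[...,1]>-.3)&(P[...,1]<.02)
rgb=f['pixels'].astype(int); m&=(rgb[...,0]-rgb[...,2]>50)
q=P[m]
for _ in range(4):
    c=np.linalg.lstsq(np.c_[q[:,:2],np.ones(len(q))],q[:,2],rcond=None)[0]; r=q[:,2]-np.c_[q[:,:2],np.ones(len(q))]@c; q=q[abs(r)<max(.002,1.5*np.median(abs(r)))]
print('tilt deg',np.degrees(c[:2]).round(2),len(q),'z',q[:,2].mean())
```

```text
t 29.32 pos [ 0.5223 -0.1569  0.1732] rpy deg [-1.800e+02  1.000e-02  2.783e+01] w 0.0145 ff 107.48347520828247 F [ 0.1  0.2 -6.4]
[304 210  23  20] 150 (array([523.2, -82.4]), 19.9, 47.1, 1.9) z 0.1679 rgb [151 149 145]
[370 233  28  17] 267 (array([ 591.3, -186.5]), 14.3, 43.8, 28.3) z 0.17 rgb [200 199 196]
[278 240  29  21] 351 (array([ 449.5, -126.5]), 19.7, 44.3, 27.3) z 0.1711 rgb [212 211 208]
[340 247  11   7] 47 (array([ 520.4, -172.1]), 5.4, 16.2, 56.0) z 0.1698 rgb [81 83 85]
[320 260  13  10] 86 (array([ 476.4, -182.1]), 9.8, 19.3, 60.1) z 0.167 rgb [159 161 161]
[345 262  37  32] 736 (array([ 507. , -231.4]), 40.3, 43.9, 28.6) z 0.1712 rgb [229 228 226]
tilt deg [0.36 0.74] 2797 z 0.1263373920677851
```

View pics/s5.png

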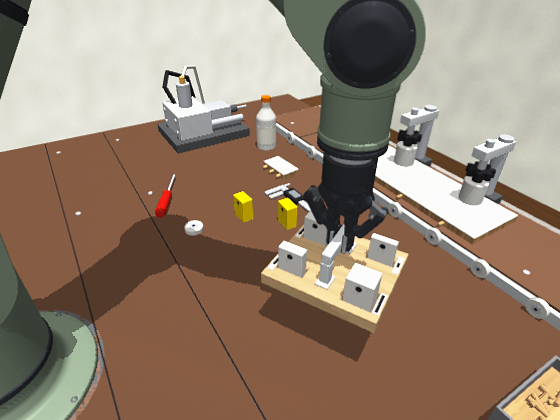

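The tray (px 262-407, 220-330) hangs level, tilted less than 1°, with its underside about 104 mm up and all four blocks seated. I'll hand it in.

```bash
python3 -c "
from workcell import bot
print(bot.job_done())"
```

```text
the job is handed in; nothing more can be done
None
```

I put both loose blocks fully home in their own pockets, and the loaded tray was held level (under 1° tilt) about 10 cm above the table when I handed the job in; no verdict came back.

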